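# Set the small pan on its matching hob ring, turn its handle in and switch on

### The arm

A 6-joint arm with a two-finger parallel gripper is mounted at the origin on a cart in front of the work surface, level with it; the furniture and walls round the work are solid. World frame = base frame: x ahead of the robot, y to its left, z up, the work surface at z = 0. Lengths are in mm, angles in rad, forces in N, time in s.
With the tool pointing down it reaches from about 275 to 975 mm from the base axis. Payload 8.4 kg.
Tool frame: the origin (TCP) lies on the centre line of the jaws, within the pads' length; the fingertips stand 17 mm ahead of it and the grasp point (between the pads) lies 2 mm behind it (tips_ahead is the distance from the TCP to the fingertips, in mm); z points along the fingers, y is the line along which they close (so a half turn about z gives the same grasp; the last joint's range is limited). The gripper opens to 92 mm and grips with 3 to 60 N. Pads are 20 mm wide; open, the fingers measure 128 mm over their backs; the gripper's body (75 mm by 189 mm) begins 69 mm behind the grasp point.
Start: joints at [1.188, 0.353, 1.633, -0, 1.155, -0.002], TCP at [232.288, 580.233, 231.583] pointing down, gripper open.
Joint ranges: [-2.63, 2.63], [-0.92, 2.1], [0.06, 2.66], [-1.3, 4.44], [0, 2.69], [-3.02, 3.02]. Speed limits (rad/s): [2.22, 2.22, 2.79, 3.14, 3.14, 3.14].

### API

Orientations are given as a 3x3 rotation matrix whose columns are the frame's x, y, z axes.
In Python, from rig import read_state, grab_frame, hand_in, tips_ahead gives the robot as it stands.
- The arm moves only by the tool apply_moves, never from a script. Its argument "deltas" is a list of rows, each an object of numbers: "tx", "ty", "tz": the shift along the tool's x, y, z normalised to -1 to 1, where 1 is 120 mm; "turn": the turn about the tool's z normalised to -1 to 1, where 1 is 2 rad. In form: [{"tx": .., "ty": .., "tz": .., "turn": ..}, ...]. A call has 1 to 20 rows; each row shifts and turns the commanded pose from where the row before left it, along the tool's axes as they then stand; what a row does not reach is not made up. A row lasts 1/10 s, in which the tool goes at most 50 mm and 8.59 degrees, less where a joint would pass 70% of its speed; a pose out of reach is approached as far as the arm can. A call with a number of a shift or a turn outside -1 to 1 is refused whole. A call with a gripper value outside its range is refused whole. "claw" is the opening, from 0 (shut) to 1 (fully open), set as the call begins (left out, the last holds). The fingers move at their own pace and stop on an object; "squeeze" is the grip in N (left out, the last holds). Time passes only in rows, so rows that do not move let the fingers close. It gives the time, the measured TCP pose, the force, the opening and the grip force at its end, in the units of the state.
- read_state(): the state, without advancing time (a new reading comes with each control period).
- grab_frame(name): name is "scene" or "top"; returns a dict with "color" (420x560x3 uint8, red, green, blue), "K" (3x3 intrinsics, pixels), "dist" ([k1, k2, p1, p2, k3] as OpenCV has them; the pictures are not rectified), "position" and "attitude" of the camera in the world. Camera axes: x right, y down, z forward; pixel columns grow to the right and rows downward; lengths in mm; the calibration is good to about 2 mm. A picture is of the moment at which its call begins. There is no depth.
- hand_in(): hands the job in; it is judged then, once.
The state is a dict: "clock": time; "joints": joint angles; "dq": joint speeds; "tau": joint torques, N m; "position": TCP position; "orientation": TCP orientation; "force": force on the tool from outside, world axes, zero at the start; "wrist_torque": the same for the moment, N m; "grip_width": finger opening in mm; "grasp_force": force on a finger pad.
Only numpy, scipy, OpenCV 4.12 (cv2) and the standard library are available. Lean on these libraries where they do the work, as an engineer would, in place of code of your own. Each camera call takes 0.05 s, during which the arm holds its last target. There are 200 camera calls.

### The job

The small pan was left on the large ring of the hob with its handle sticking out towards the front. Without gripping or lifting it, push it gently along the glass with the fingertips until it sits centred on the small ring, with its handle parallel to the hob's front edge and pointing out to the side, away from the large ring. Only when the pan sits there, press the hob's key down and let it go; leave the other things on the worktop where they are.

Things in the scene. Friction and masses are not known exactly. Their poses are not given: they have to be found in the camera images.
- hob: Table-top induction hob, fixed, 540 mm wide (its y axis) and 300 mm deep (its x axis, pointing away from its front edge), black glass top 50 mm above the worktop; it may stand up to 0.12 rad askew. Origin: centre of its underside on the worktop. Its control strip runs along the front edge, at x = -0.15 to -0.10 from the origin.
- ring_small: The small cooking ring: a thin light-grey circle 165 mm in diameter with a small cross at its centre, printed flush on the hob's glass. Origin: its centre, on the glass. It lies 20 mm behind the hob's mid-line and 125 mm to the left or right of the hob's middle (the side varies).
- ring_large: The large cooking ring: the same kind of printed circle, 212 mm in diameter, 250 mm beside the small ring. Origin: its centre, on the glass. The pan stands roughly on it at the start.
- pan: Loose round steel pan, open on top, upright walls: 160 mm outer diameter, 58 mm high, wall 3 mm, floor 5 mm, about 0.65 kg, flat base. Origin: centre of its underside, on the glass, z up. Its straight black handle runs along the pan's +x axis, 22 mm wide, 37 to 53 mm above the underside, from 80 to 233 mm from the axis. Walls (from outside or within) and handle may be pushed.
- pan_centre (a point): Point on the pan's axis 30 mm above its underside, about half-way up.
- handle_end (a point): Outer end of the pan's handle, on its centre line, 233 mm from the pan's axis and 45 mm above its underside.
- hob_key (a joint): The hob's on key: a round grey push button 26 mm in diameter with a spring, on the control strip at the middle of the hob's front. 0 when up, 0.005 m when fully down (about 4 N); it springs back.
- hob_key_top (a point): Centre of the top face of that key, 11 mm above the glass when up; a collar 2.5 mm high and 42 mm wide surrounds it.
- wood_spoon: Wooden spoon lying on the worktop to the right of the hob, 338 x 52 x 15 mm; a bystander. Origin: centre of its underside.
- cup_espresso: Small cup with a handle, 62 x 92 x 51 mm, on the worktop to the right of the hob; a bystander. Origin: centre of its underside.
- garlic_a: Garlic bulb, 56 mm wide and high, on the worktop to the left of the hob; a bystander. Origin: centre of its underside.
- spice_a: Spice jar, 45 mm in diameter, 106 mm high, on the worktop to the left of the hob; a bystander. Origin: centre of its underside.

How it is judged (in metres and radians):
On the way, in this order (a step that is already met when the one before it is completed fails the run):
1. the pan stands still and untouched, flat on the glass, centred on the small ring, its handle parallel to the hob's front edge and pointing away from the large ring (horizontal distance between pan_centre and ring_small below 0.015 m and angle between the x axis of pan and the y axis of hob, either way round below 0.26 rad and horizontal distance between handle_end and ring_large above 0.4 m and height (world z) of pan between 0.045 and 0.055 m and angle between pan's own z axis and vertical below 0.05 rad and linear speed of pan below 0.02 m/s and angular speed of pan below 0.1 rad/s and contact force between the fingers and pan below 0.1 N), for 0.2 s.
2. the key is pressed down (value of joint hob_key above 0.0035 m), for 0.05 s.
At the end, for the whole second after the job is handed in: Pan still and flat on the glass, centre within 15 mm of the small ring's; handle within 15 degrees of parallel to the hob's front edge, its end more than 0.40 m from the large ring's centre; after that the key was pressed (over 3.5 mm) and is up again (under 1 mm) (horizontal distance between pan_centre and ring_small below 0.015 m and angle between the x axis of pan and the y axis of hob, either way round below 0.26 rad and horizontal distance between handle_end and ring_large above 0.4 m and height (world z) of pan between 0.045 and 0.055 m and angle between pan's own z axis and vertical below 0.05 rad and linear speed of pan below 0.02 m/s and angular speed of pan below 0.1 rad/s and value of joint hob_key below 0.001 m); the robot touches nothing.
It fails at once if the pan is lifted off the glass (more than 10 mm) (height (world z) of pan above 0.06 m).
It fails at once if the pan is tipped or falls off the hob (angle between pan's own z axis and vertical above 0.2 rad or height (world z) of pan below 0.035 m).
It fails at once if the pan is gripped or shoved hard (the fingers bear on it with over 30 N) (contact force between the fingers and pan above 30 N).
It fails at once if the key is pressed while the pan is not in its place on the small ring (value of joint hob_key above 0.0035 m and not (horizontal distance between pan_centre and ring_small below 0.015 m and angle between the x axis of pan and the y axis of hob, either way round below 0.26 rad and horizontal distance between handle_end and ring_large above 0.4 m)).
It fails at once if the wooden spoon, the cup, the garlic or the spice jar is pushed away (more than 20 mm) (distance of any of wood_spoon, cup_espresso, garlic_a, spice_a from where it was at the start of the episode above 0.02 m).
It also fails if it takes over 58 s, if anything falls off the work surface, if the arm or the gripper's body presses on something with over 40 N, if the wrist force passes 120 N, or if a joint passes its speed limit or range.

## Working session

There is one attempt and no reset: what is moved stays moved. The work goes in short steps, Python scripts to look and compute and a tool call to move; the robot and the scene stay as the last step left them, time stands still between calls to the robot, and variables do not carry over. Pictures are saved under pics/ and viewed, at most 10 in all, crops included, and the job is handed in when it is done.

Besides the shell and the picture viewer there is one more tool, called as name(argument=value, ...) on one line, values as JSON. apply_moves: Moves the arm, as the interface text tells. Its arguments: {"type":"object","properties":{"deltas":{"type":"array"},"claw":{"type":"number"},"squeeze":{"type":"number"}},"required":["deltas"]}

```bash
ls; mkdir -p pics
python3 - <<'E'
from rig import *
import cv2
s=read_state();print(s['position'],s['orientation'],s['clock'],s['force'],s['grip_width'],tips_ahead)
for n in('top','scene'):
    f=grab_frame(n);cv2.imwrite(f'pics/{n}0.png',f['color'][...,::-1]);print(n,f['K'],f['dist'],f['position'],f['attitude'])
E
```

```text
pics
[232.12482032 579.80508848 230.87771083] [[-9.28360795e-01  3.71679949e-01 -4.99943827e-04]
 [ 3.71680285e-01  9.28359937e-01 -1.26211179e-03]
 [-4.97382781e-06 -1.35751437e-03 -9.99999079e-01]] 0.0 [-0.48414292  0.54790964 -0.31887093] 91.864928626874 17.0
top [[383.74959879   0.         281.49663235]
 [  0.         383.74959879 205.20791854]
 [  0.           0.           1.        ]] [-0.04454739  0.          0.          0.          0.        ] [ 372.9828642    14.95499635 1387.43684522] [[-1.61004905e-02 -9.96022959e-01  8.76301231e-02]
 [-9.99870187e-01  1.59841975e-02 -2.02867160e-03]
 [ 6.19906297e-04 -8.76514102e-02 -9.96151016e-01]]
scene [[491.41193099   0.         269.72442411]
 [  0.         491.41193099 203.65446853]
 [  0.           0.           1.        ]] [-0.14309459  0.          0.          0.          0.        ] [  -78.99470193 -1049.95738407  1621.10115348] [[ 8.79726838e-01 -3.72221364e-01  2.95857984e-01]
 [-4.75479431e-01 -6.88717608e-01  5.47345747e-01]
 [ 2.88229958e-05 -6.22189129e-01 -7.82866966e-01]]
```

View pics/top0.png

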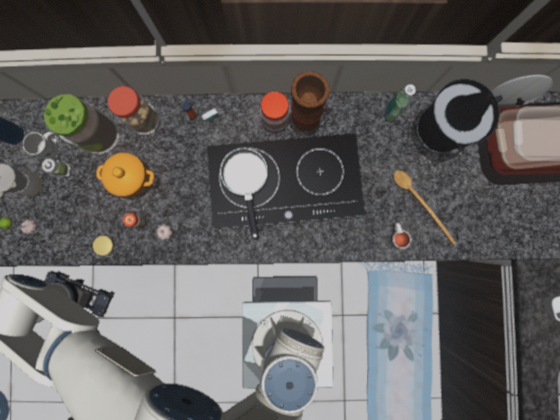

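View pics/scene0.png

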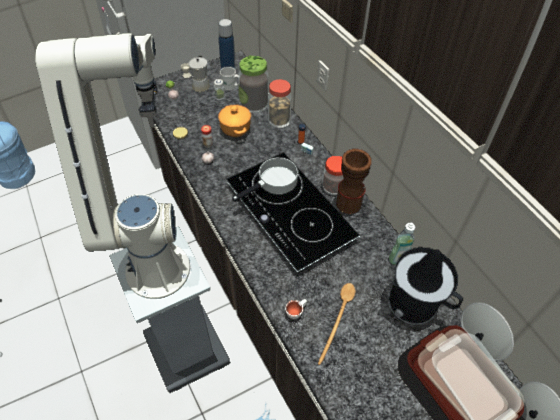

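The top view shows the hob with corners at about (208,145), (357,135), (363,215) and (212,227). The pan is on the left ring at about (246,172), handle end near (255,236). The small ring's cross is at about (320,172) and the key at (288,214). Next I enlarge a crop to refine these.

```bash
cat > h.py <<'E'
import numpy as np, cv2
from rig import *
def ray(f,px,z):
    p=cv2.undistortPoints(np.array(px,float).reshape(-1,1,2),f['K'],np.array(f['dist'])).reshape(-1,2)
    d=np.c_[p,np.ones(len(p))]@np.array(f['attitude']).T; c=np.array(f['position'])
    return c+d*((np.broadcast_to(z,len(p))-c[2])/d[:,2])[:,None]
def proj(f,P):
    R=np.array(f['attitude']).T
    return cv2.projectPoints(np.array(P,float).reshape(-1,1,3),cv2.Rodrigues(R)[0],-R@np.array(f['position']),f['K'],np.array(f['dist']))[0].reshape(-1,2)
def crop(f,x0,y0,x1,y1,s,name):
    cv2.imwrite(name,cv2.resize(f['color'][y0:y1,x0:x1,::-1],None,fx=s,fy=s,interpolation=cv2.INTER_CUBIC))
E
python3 - <<'E'
from h import *
f=grab_frame('top');crop(f,200,128,370,248,4.7,'pics/c1.png')
print(ray(f,[[320,172]],50),ray(f,[[246,172]],108),ray(f,[[288,214]],60))
E
```

```text
[[ 606.06703248 -125.50415987   50.        ]] [[599.94539119 130.31813599 108.        ]] [[458.80996694  -9.79144392  60.        ]]
```

View pics/c1.png

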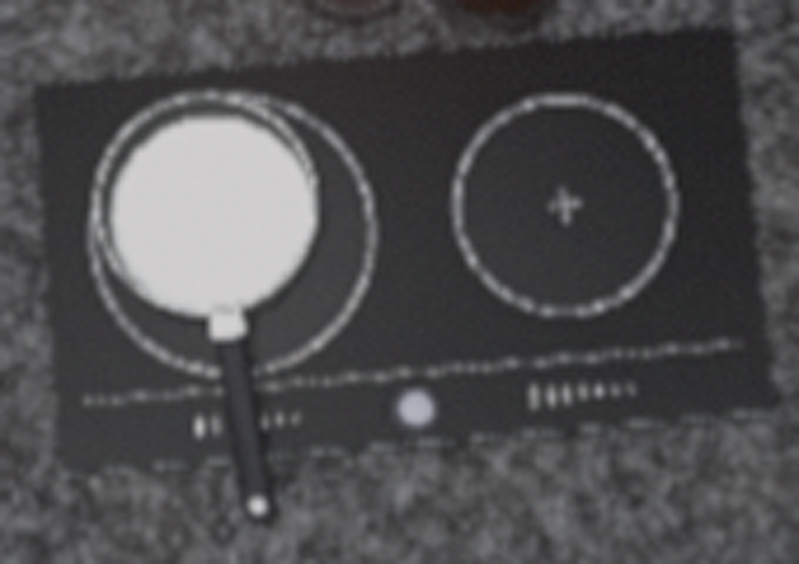

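Run:
```python
from h import *
f=grab_frame('top')
c=np.array([[565,206],[233.5,233],[414,408],[207,207],[213,214],[258,518],[226,310]]); px=(c+.5)/4.7-.5+[200,128]
W=ray(f,px,[50,50,61,108,55,100,100]);print(W.round(1))
d=W[0]-W[1];print(np.hypot(*d[:2]),np.arctan2(d[0],-d[1]))
# key ref: hob frame key at x=-.125,mid ; ring mid at +.02
h=W[3]-W[5];print(np.hypot(*h[:2]),np.degrees(np.arctan2(-h[1],-h[0])))
```

```text
[[ 608.1 -124.9   50. ]
 [ 591.6  124.1   50. ]
 [ 457.3   -8.7   61. ]
 [ 601.3  138.2  108. ]
 [ 605.4  138.9   55. ]
 [ 378.2  104.4  100. ]
 [ 527.5  125.9  100. ]]
249.56086035512288 0.06626341645256074
225.625245350375 -171.36510175550438
```

apply_moves(deltas=[{"turn": -0.0745},{"turn": -0.0745},{"turn": -0.0745},{"tx": -0.105,"ty": -0.295},{"tx": -0.105,"ty": -0.295},{"tx": -0.105,"ty": -0.295},{"tx": -0.105,"ty": -0.295},{"tx": -0.105,"ty": -0.295},{"tx": -0.105,"ty": -0.295},{"tx": -0.105,"ty": -0.295},{"tx": -0.105,"ty": -0.295},{"tx": -0.105,"ty": -0.295},{"tx": -0.105,"ty": -0.295},{"tx": -0.105,"ty": -0.295},{"tx": -0.105,"ty": -0.295},{}], claw=0, squeeze=5)

```text
validation failed for argument at $.de...
```

```bash
cat >> h.py <<'E'
S=np.array([608.1,-124.9]);YAW=.066
Rh=np.array([[np.cos(YAW),np.sin(YAW)],[-np.sin(YAW),np.cos(YAW)]])
def hob(p): return Rh@(np.array(p)[:2]-S)
def stat():
    s=read_state();x=s['orientation'][:,0]
    print('t',s['clock'],'hob',hob(s['position']).round(1),'z',s['position'][2].round(1),'toolx yaw-hob',(np.arctan2(-x[1],-x[0])-YAW).round(4),'F',s['force'].round(1),'w',round(s['grip_width'],1))
E
python3 -c "from h import *;stat()"
```

```text
t 0.2 hob [-328.6  728.1] z 231.1 toolx yaw-hob -0.4467 F [ 1.  -0.1  0.3] w 91.7
```

apply_moves(deltas=[{"tx": 0,"ty": 0,"tz": 0,"turn": -0.0745},{"tx": 0,"ty": 0,"tz": 0,"turn": -0.0745},{"tx": 0,"ty": 0,"tz": 0,"turn": -0.0745},{"tx": -0.105,"ty": -0.295,"tz": 0,"turn": 0},{"tx": -0.105,"ty": -0.295,"tz": 0,"turn": 0},{"tx": -0.105,"ty": -0.295,"tz": 0,"turn": 0},{"tx": -0.105,"ty": -0.295,"tz": 0,"turn": 0},{"tx": -0.105,"ty": -0.295,"tz": 0,"turn": 0},{"tx": -0.105,"ty": -0.295,"tz": 0,"turn": 0},{"tx": -0.105,"ty": -0.295,"tz": 0,"turn": 0},{"tx": -0.105,"ty": -0.295,"tz": 0,"turn": 0},{"tx": -0.105,"ty": -0.295,"tz": 0,"turn": 0},{"tx": -0.105,"ty": -0.295,"tz": 0,"turn": 0},{"tx": -0.105,"ty": -0.295,"tz": 0,"turn": 0},{"tx": -0.105,"ty": -0.295,"tz": 0,"turn": 0},{"tx": 0,"ty": 0,"tz": 0,"turn": 0}], claw=0, squeeze=5)

```text
clock: 1.8
position: [412.3, 163.3, 231.6]
orientation: [[-0.998, -0.063, 0.001], [-0.063, 0.998, -0.001], [-0.0, -0.001, -1.0]]
force: [0.2, 0.3, -0.0]
grip_width: 0.8
grasp_force: 0.0
```

```bash
python3 -c "from h import *;stat()"
```

```text
t 1.8 hob [-176.3  300.5] z 231.6 toolx yaw-hob -0.0032 F [ 0.2  0.3 -0. ] w 0.8
```

apply_moves(deltas=[{"tx": 0,"ty": 0,"tz": 0.227,"turn": 0},{"tx": 0,"ty": 0,"tz": 0.227,"turn": 0},{"tx": 0,"ty": 0,"tz": 0.227,"turn": 0},{"tx": 0,"ty": 0,"tz": 0.227,"turn": 0},{"tx": 0,"ty": 0,"tz": 0.227,"turn": 0},{"tx": 0,"ty": -0.06,"tz": 0,"turn": 0},{"tx": 0,"ty": -0.05,"tz": 0,"turn": 0},{"tx": 0,"ty": -0.03,"tz": 0,"turn": 0},{"tx": 0,"ty": 0,"tz": 0,"turn": 0}])

```text
clock: 2.7
position: [413.2, 149.4, 96.6]
orientation: [[-0.998, -0.065, 0.002], [-0.065, 0.998, 0.001], [-0.002, 0.001, -1.0]]
force: [-0.3, -0.3, -0.4]
grip_width: 0.3
grasp_force: 0.0
```

Run:
```python
from h import *
stat()
f=grab_frame('top');crop(f,200,128,370,248,4.7,'pics/c2.png')
C=np.array([12.4,263.3]);r=182
t=np.radians(np.arange(-176,-84,6));u=np.c_[np.cos(t),np.sin(t)];n=np.c_[-u[:,1],u[:,0]]
P=C+r*u-n*(11+10*abs(n[:,:1])+18*abs(n[:,1:]))
print(P.round(1).tolist());D=np.diff(P,axis=0);print((np.c_[-D[:,0],D[:,1]]/120).round(3).tolist())
```

```text
t 2.7 hob [-176.4  286.6] z 96.6 toolx yaw-hob -0.0005 F [-0.3 -0.3 -0.4] w 0.3
[[-171.2, 280.2], [-172.1, 261.7], [-171.1, 243.0], [-168.1, 224.3], [-163.1, 205.7], [-156.1, 187.7], [-147.1, 170.2], [-136.1, 153.7], [-123.3, 138.3], [-108.7, 124.3], [-92.4, 111.9], [-74.8, 101.4], [-55.9, 92.8], [-36.1, 86.3], [-15.6, 82.2], [2.9, 80.2]]
[[0.007, -0.154], [-0.008, -0.156], [-0.025, -0.156], [-0.042, -0.154], [-0.058, -0.151], [-0.075, -0.145], [-0.091, -0.138], [-0.107, -0.128], [-0.122, -0.117], [-0.135, -0.103], [-0.147, -0.088], [-0.157, -0.072], [-0.165, -0.054], [-0.171, -0.035], [-0.154, -0.016]]
```

View pics/c2.png

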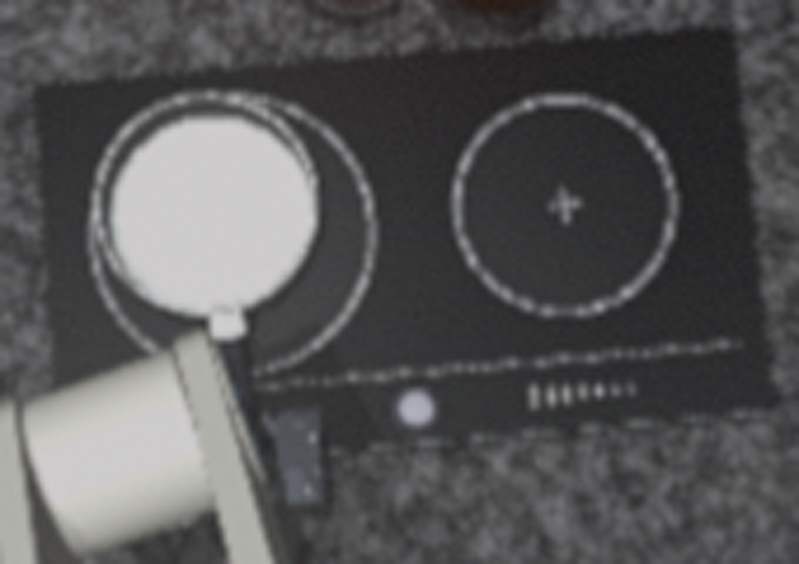

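apply_moves(deltas=[{"tx": -0.02,"ty": -0.04,"tz": 0,"turn": 0},{"tx": 0,"ty": -0.06,"tz": 0,"turn": 0},{"tx": 0,"ty": -0.08,"tz": 0,"turn": 0},{"tx": -0.004,"ty": -0.078,"tz": 0,"turn": 0},{"tx": -0.004,"ty": -0.078,"tz": 0,"turn": 0},{"tx": -0.012,"ty": -0.078,"tz": 0,"turn": 0},{"tx": -0.012,"ty": -0.078,"tz": 0,"turn": 0},{"tx": -0.021,"ty": -0.077,"tz": 0,"turn": 0},{"tx": -0.021,"ty": -0.077,"tz": 0,"turn": 0},{"tx": -0.029,"ty": -0.075,"tz": 0,"turn": 0},{"tx": -0.029,"ty": -0.075,"tz": 0,"turn": 0},{"tx": -0.037,"ty": -0.072,"tz": 0,"turn": 0},{"tx": -0.037,"ty": -0.072,"tz": 0,"turn": 0},{"tx": -0.045,"ty": -0.069,"tz": 0,"turn": 0},{"tx": -0.045,"ty": -0.069,"tz": 0,"turn": 0},{"tx": 0,"ty": 0,"tz": 0,"turn": 0}])

```text
clock: 4.35
position: [459.8, 22.1, 95.4]
orientation: [[-0.998, -0.065, 0.001], [-0.065, 0.998, -0.0], [-0.001, -0.0, -1.0]]
force: [0.7, -0.1, 0.5]
grip_width: 0.4
grasp_force: 0.0
```

Run:
```python
from h import *
stat()
f=grab_frame('top');g=grab_frame('scene')
a=cv2.resize(f['color'][128:248,200:370,::-1],None,fx=4.7,fy=4.7,interpolation=cv2.INTER_CUBIC)
cv2.imwrite('pics/c3.png',a);crop(g,210,120,370,280,3.7,'pics/s3.png')
```

```text
t 4.35 hob [-138.3  156.5] z 95.4 toolx yaw-hob -0.0005 F [ 0.7 -0.1  0.5] w 0.4
```

View pics/c3.png

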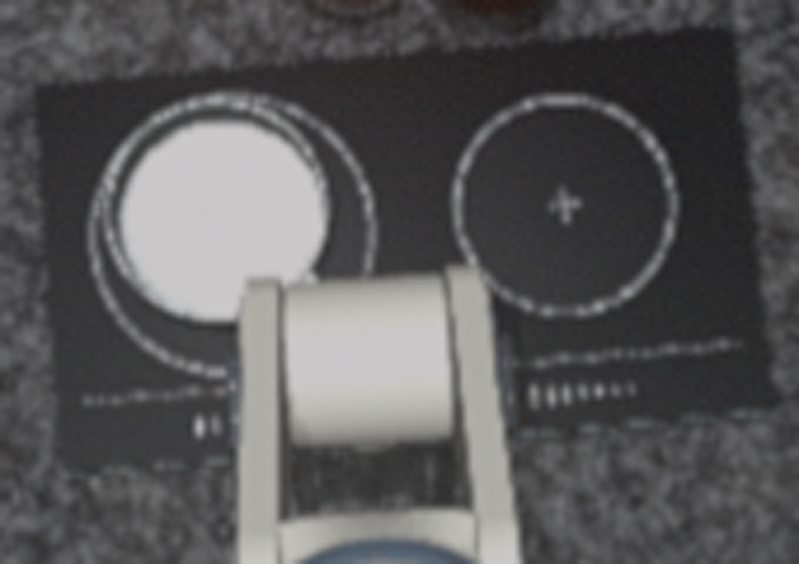

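apply_moves(deltas=[{"tx": -0.053,"ty": -0.064,"tz": 0,"turn": 0},{"tx": -0.053,"ty": -0.064,"tz": 0,"turn": 0},{"tx": -0.061,"ty": -0.058,"tz": 0,"turn": 0},{"tx": -0.061,"ty": -0.058,"tz": 0,"turn": 0},{"tx": -0.067,"ty": -0.052,"tz": 0,"turn": 0},{"tx": -0.067,"ty": -0.052,"tz": 0,"turn": 0},{"tx": -0.073,"ty": -0.044,"tz": 0,"turn": 0},{"tx": -0.073,"ty": -0.044,"tz": 0,"turn": 0},{"tx": -0.078,"ty": -0.036,"tz": 0,"turn": 0},{"tx": -0.078,"ty": -0.036,"tz": 0,"turn": 0},{"tx": -0.082,"ty": -0.027,"tz": 0,"turn": 0},{"tx": -0.082,"ty": -0.027,"tz": 0,"turn": 0},{"tx": -0.085,"ty": -0.018,"tz": 0,"turn": 0},{"tx": -0.085,"ty": -0.018,"tz": 0,"turn": 0},{"tx": -0.05,"ty": -0.01,"tz": 0,"turn": 0},{"tx": -0.03,"ty": 0,"tz": 0,"turn": 0},{"tx": 0,"ty": 0,"tz": 0,"turn": 0}])

```text
clock: 6.15
position: [593.2, -41.2, 95.4]
orientation: [[-0.998, -0.066, 0.0], [-0.066, 0.998, -0.0], [-0.0, -0.0, -1.0]]
force: [0.7, -0.0, 0.4]
grip_width: 0.6
grasp_force: 0.0
```

Run:
```python
from h import *
stat()
```

```text
t 6.15 hob [-9.4 84.5] z 95.4 toolx yaw-hob 0.0003 F [ 0.7 -0.   0.4] w 0.6
```

apply_moves(deltas=[{"tx": 0.15,"ty": 0,"tz": 0,"turn": 0},{"tx": 0.2,"ty": 0,"tz": -0.1,"turn": 0},{"tx": 0.2,"ty": 0,"tz": -0.26,"turn": 0},{"tx": 0.2,"ty": 0,"tz": -0.26,"turn": 0},{"tx": 0.35,"ty": 0,"tz": -0.2,"turn": 0},{"tx": 0.35,"ty": 0,"tz": 0,"turn": 0},{"tx": 0,"ty": 0,"tz": 0,"turn": 0}])

```text
clock: 6.85
position: [414.2, -52.6, 194.0]
orientation: [[-0.998, -0.066, -0.002], [-0.066, 0.998, 0.0], [0.002, 0.0, -1.0]]
force: [-0.8, 0.4, 0.2]
grip_width: 0.4
grasp_force: 0.0
```

Run:
```python
from h import *
stat()
f=grab_frame('top');crop(f,200,128,370,248,4.7,'pics/c4.png')
```

```text
t 6.85 hob [-188.7   85. ] z 194.0 toolx yaw-hob -0.0001 F [-0.8  0.4  0.2] w 0.4
```

View pics/c4.png

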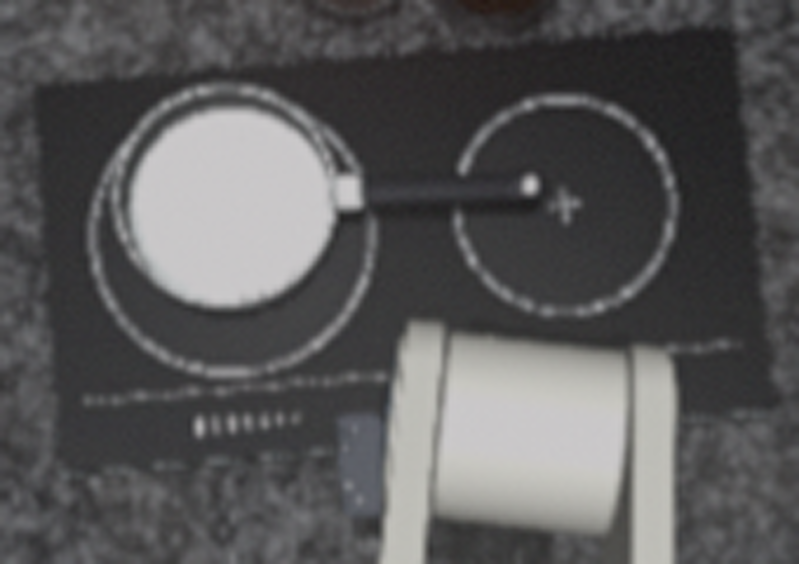

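```bash
cat >> h.py <<'E'
def pan(name=None):
    f=grab_frame('top');g=cv2.cvtColor(f['color'],cv2.COLOR_RGB2GRAY)
    s=4;G=cv2.resize(g[128:225,200:365],None,fx=s,fy=s,interpolation=cv2.INTER_CUBIC)
    m=cv2.morphologyEx((G>150).astype('uint8'),cv2.MORPH_OPEN,cv2.getStructuringElement(cv2.MORPH_ELLIPSE,(65,65)))
    n,l,st,c=cv2.connectedComponentsWithStats(m)
    for i in range(1,n):
        px=(c[i]+.5)/s-.5+[200,128]
        print('blob',st[i],px.round(2),'area px',st[i][4]/s/s,'hob@55',hob(ray(f,[px],55)[0]).round(1))
    if name: crop(f,200,128,370,248,4.7,name)
    return f
def ln(f,a,b,z=102):
    px=(np.array([a,b])+.5)/4.7-.5+[200,128];W=ray(f,px,z);A,B=hob(W[0]),hob(W[1]);d=B-A
    print('handle',A.round(1),B.round(1),'angle',np.degrees(np.arctan2(d[1],d[0])).round(1))
E
python3 - <<'E'
from h import *
f=pan()
ln(f,[348,193],[534,184])
px=(np.array([[234,206.5]])+.5)/4.7-.5+[200,128];print(hob(ray(f,px,55)[0]))
E
```

```text
blob [  112    93   173   167 22488] [248.71 171.63] area px 1405.5 hob@55 [ 18.9 249.8]
blob [  372   291   162    97 13870] [312.69 213.43] area px 866.875 hob@55 [-146.1   38.8]
handle [ 13.5 161.3] [ 9.1 26.9] angle -91.9
[ 19.02930688 247.33426777]
```

apply_moves(deltas=[{"tx": -0.283,"ty": 0.167,"tz": 0,"turn": 0},{"tx": -0.283,"ty": 0.167,"tz": 0,"turn": 0},{"tx": -0.283,"ty": 0.167,"tz": 0,"turn": 0},{"tx": -0.283,"ty": 0.167,"tz": 0,"turn": 0},{"tx": -0.283,"ty": 0.167,"tz": 0,"turn": 0},{"tx": -0.283,"ty": 0.167,"tz": 0,"turn": 0},{"tx": 0,"ty": 0,"tz": 0,"turn": 0},{"tx": 0,"ty": 0,"tz": 0.22,"turn": 0},{"tx": 0,"ty": 0,"tz": 0.22,"turn": 0},{"tx": 0,"ty": 0,"tz": 0.22,"turn": 0},{"tx": 0,"ty": 0,"tz": 0.22,"turn": 0},{"tx": 0,"ty": 0,"tz": 0,"turn": 0}])

```text
clock: 8.15
position: [612.0, 80.3, 84.3]
orientation: [[-0.998, -0.066, -0.006], [-0.066, 0.998, -0.001], [0.006, -0.0, -1.0]]
force: [-0.0, -0.3, -0.8]
grip_width: 0.4
grasp_force: 0.0
```

```bash
python3 -c "from h import *;stat()"
```

```text
t 8.15 hob [ 17.4 204.5] z 84.3 toolx yaw-hob 0.0003 F [-0.  -0.3 -0.8] w 0.4
```

apply_moves(deltas=[{"tx": 0,"ty": -0.05,"tz": 0,"turn": 0},{"tx": 0,"ty": -0.04,"tz": 0,"turn": 0},{"tx": 0,"ty": -0.03,"tz": 0,"turn": 0},{"tx": 0,"ty": -0.03,"tz": 0,"turn": 0},{"tx": 0.004,"ty": -0.04,"tz": 0,"turn": 0},{"tx": 0.004,"ty": -0.06,"tz": 0,"turn": 0},{"tx": 0.005,"ty": -0.07,"tz": 0,"turn": 0},{"tx": 0.005,"ty": -0.07,"tz": 0,"turn": 0},{"tx": 0.005,"ty": -0.07,"tz": 0,"turn": 0},{"tx": 0.005,"ty": -0.07,"tz": 0,"turn": 0},{"tx": 0.005,"ty": -0.07,"tz": 0,"turn": 0},{"tx": 0.005,"ty": -0.07,"tz": 0,"turn": 0},{"tx": 0.005,"ty": -0.07,"tz": 0,"turn": 0},{"tx": 0.005,"ty": -0.07,"tz": 0,"turn": 0},{"tx": 0.005,"ty": -0.07,"tz": 0,"turn": 0},{"tx": 0.005,"ty": -0.07,"tz": 0,"turn": 0},{"tx": 0.005,"ty": -0.05,"tz": 0,"turn": 0},{"tx": 0.005,"ty": -0.03,"tz": 0,"turn": 0},{"tx": 0,"ty": 0,"tz": 0,"turn": 0}])

```text
clock: 10.05
position: [615.3, -43.2, 89.5]
orientation: [[-0.998, -0.065, 0.002], [-0.065, 0.998, 0.001], [-0.002, 0.001, -1.0]]
force: [0.4, 2.8, 2.7]
grip_width: 1.0
grasp_force: 1.6
```

```bash
python3 -c "
from h import *
stat();pan('pics/c5.png')"
```

```text
t 10.05 hob [12.6 81.1] z 89.5 toolx yaw-hob -0.0005 F [0.4 2.8 2.7] w 1.0
blob [  349     0   136   112 14174] [303.68 141.08] area px 885.875 hob@55 [112.3  47.6]
blob [  335   239   166   149 17109] [303.86 209.3 ] area px 1069.3125 hob@55 [-129.2   68.2]
```

View pics/c5.png

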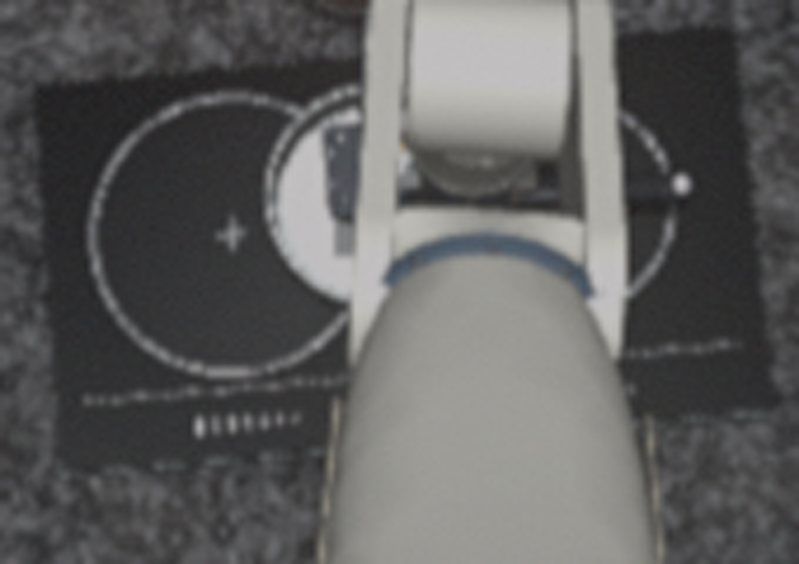

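apply_moves(deltas=[{"tx": 0.006,"ty": -0.04,"tz": 0,"turn": 0},{"tx": 0.006,"ty": -0.06,"tz": 0,"turn": 0},{"tx": 0.006,"ty": -0.07,"tz": 0,"turn": 0},{"tx": 0.006,"ty": -0.07,"tz": 0,"turn": 0},{"tx": 0.006,"ty": -0.07,"tz": 0,"turn": 0},{"tx": 0.006,"ty": -0.07,"tz": 0,"turn": 0},{"tx": 0.006,"ty": -0.07,"tz": 0,"turn": 0},{"tx": 0.006,"ty": -0.07,"tz": 0,"turn": 0},{"tx": 0.006,"ty": -0.07,"tz": 0,"turn": 0},{"tx": 0.006,"ty": -0.07,"tz": 0,"turn": 0},{"tx": 0.006,"ty": -0.07,"tz": 0,"turn": 0},{"tx": 0.006,"ty": -0.07,"tz": 0,"turn": 0},{"tx": 0.006,"ty": -0.07,"tz": 0,"turn": 0},{"tx": 0.006,"ty": -0.07,"tz": 0,"turn": 0},{"tx": 0.006,"ty": -0.07,"tz": 0,"turn": 0},{"tx": 0.006,"ty": -0.06,"tz": 0,"turn": 0},{"tx": 0.006,"ty": -0.04,"tz": 0,"turn": 0},{"tx": 0,"ty": -0.02,"tz": 0,"turn": 0},{"tx": 0,"ty": 0,"tz": 0,"turn": 0}])

```text
clock: 12.0
position: [611.5, -178.5, 89.2]
orientation: [[-0.998, -0.065, 0.001], [-0.065, 0.998, 0.001], [-0.001, 0.001, -1.0]]
force: [0.8, 8.2, 6.8]
grip_width: 0.8
grasp_force: 4.3
```

```bash
python3 -c "from h import *;stat()"
```

```text
t 12.0 hob [ -0.1 -53.8] z 89.2 toolx yaw-hob -0.0005 F [0.8 8.2 6.8] w 0.8
```

apply_moves(deltas=[{"tx": 0,"ty": 0.06,"tz": 0,"turn": 0},{"tx": 0,"ty": 0.12,"tz": 0,"turn": 0},{"tx": 0,"ty": 0,"tz": -0.25,"turn": 0},{"tx": 0,"ty": 0,"tz": -0.25,"turn": 0},{"tx": 0,"ty": 0,"tz": -0.25,"turn": 0},{"tx": 0,"ty": 0,"tz": -0.1,"turn": 0},{"tx": 0.2,"ty": 0.32,"tz": 0,"turn": 0},{"tx": 0.2,"ty": 0.32,"tz": 0,"turn": 0},{"tx": 0.2,"ty": 0.32,"tz": 0,"turn": 0},{"tx": 0.2,"ty": 0.32,"tz": 0,"turn": 0},{"tx": 0.2,"ty": 0.32,"tz": 0,"turn": 0},{"tx": 0.2,"ty": 0.32,"tz": 0,"turn": 0},{"tx": 0.2,"ty": 0.32,"tz": 0,"turn": 0},{"tx": 0,"ty": 0,"tz": 0,"turn": 0}])

```text
clock: 13.4
position: [420.5, 102.2, 189.3]
orientation: [[-0.998, -0.07, -0.003], [-0.07, 0.998, 0.0], [0.003, 0.0, -1.0]]
force: [0.3, -0.5, -0.2]
grip_width: 0.2
grasp_force: 0.0
```

```bash
cat >> h.py <<'E'
def model(C,th):
    "pan outline polylines in world for hob-frame centre and heading"
    t=np.linspace(0,2*np.pi,73);o=[]
    def W(q,z): return np.c_[q@Rh+S,np.full(len(q),z)]
    for r,z in((80,108),(77,55),(80,50)): o.append(W(np.array(C)+r*np.c_[np.cos(t),np.sin(t)],z))
    u=np.array([np.cos(th),np.sin(th)]);v=np.array([-u[1],u[0]])
    o.append(W(np.array(C)+np.array([80*u+11*v,233*u+11*v,233*u-11*v,80*u-11*v,80*u+11*v]),103.))
    o.append(W(82.5*np.c_[np.cos(t),np.sin(t)],50.))
    return o
def overlay(f,C,deg,box,s,side=True):
    x0,y0,x1,y1=box;a=cv2.resize(f['color'][y0:y1,x0:x1,::-1],None,fx=s,fy=s,interpolation=cv2.INTER_CUBIC);b=a.copy()
    for P,c in zip(model(C,np.radians(deg)),((0,0,255),(255,128,0),(255,0,255),(0,255,0),(0,255,255))):
        q=((proj(f,P)-[x0,y0]+.5)*s-.5)
        cv2.polylines(b,[np.round(q*8).astype(int)],False,c,1,cv2.LINE_AA,3)
    return np.vstack([a,b])
E
python3 - <<'E'
from h import *
stat();f=pan();g=grab_frame('scene')
A=overlay(f,(0,4),-91,(285,135,370,215),3.7);B=overlay(g,(0,4),-91,(270,190,355,270),3.7)
cv2.imwrite('pics/c6.png',np.hstack([A,B])[:600,:800]);print(A.shape,B.shape)
E
```

```text
t 13.4 hob [-172.2  239. ] z 189.3 toolx yaw-hob 0.0039 F [ 0.3 -0.5 -0.2] w 0.2
blob [  384    96   174   167 22567] [317.74 172.31] area px 1410.4375 hob@55 [-3.3  8.1]
blob [   79   284   170   104 14362] [240.44 213.15] area px 897.625 hob@55 [-124.6  289.3]
(592, 314, 3) (592, 314, 3)
```

View pics/c6.png

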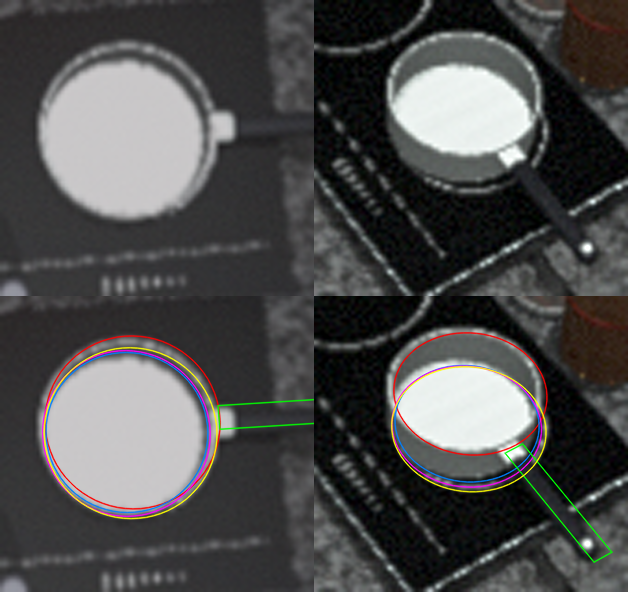

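```bash
cat > fit.py <<'E'
from h import *
from scipy.optimize import minimize
from scipy.ndimage import map_coordinates
t=np.linspace(0,2*np.pi,361)
gray=lambda im: cv2.GaussianBlur(cv2.cvtColor(im,cv2.COLOR_RGB2GRAY),(0,0),.8).astype(float)
def samp(f,I,q,z):
    p=proj(f,np.c_[q@Rh+S,np.full(len(q),z)]);return map_coordinates(I,[p[:,1],p[:,0]],order=1)
circ=lambda c,r: np.array(c)+r*np.c_[np.cos(t),np.sin(t)]
def ring(f,I,c0):
    o=min((minimize(lambda c:-samp(f,I,circ(c,82.5),50).mean(),np.array(c0)+d,method='Nelder-Mead') for d in ((0,0),(4,4),(-4,4),(4,-4),(-4,-4))),key=lambda o:o.fun);return o.x,o.fun
def cost(f,I,x):
    # light thin rim at z 108, plus floor bright inside / dark handle on 103
    v=samp(f,I,circ(x[:2],78.5),108).mean()
    return -v
def rim(f,I,c0):
    o=min((minimize(lambda c:cost(f,I,c),np.array(c0)+d,method='Nelder-Mead') for d in ((0,0),(4,4),(-4,4),(4,-4),(-4,-4))),key=lambda o:o.fun);return o.x,o.fun
def floor(f,c0):
    I=gray(f['color']);m=I>190 if False else None
if __name__=='__main__':
    for n in('top','scene'):
        f=grab_frame(n);I0=gray(cv2.imread(f'pics/{n}0.png')[...,::-1].copy());I=gray(f['color'])
        print(n,'ring',ring(f,I0,(0,0)),'large',end=' ')
        print('rim',rim(f,I,(-3,9)))
E
python3 fit.py
```

```text
top ring (array([1.262009  , 0.37406342]), np.float64(-96.64495126882174)) large rim (array([-1.66522724,  5.98853834]), np.float64(-138.74364717132164))
scene ring (array([3.32827955, 4.34532274]), np.float64(-67.63784220753118)) large rim (array([-0.81970875, 13.10722716]), np.float64(-146.16733315805104))
```

apply_moves(deltas=[{"tx": -0.179,"ty": -0.289,"tz": 0,"turn": 0},{"tx": -0.179,"ty": -0.289,"tz": 0,"turn": 0},{"tx": -0.179,"ty": -0.289,"tz": 0,"turn": 0},{"tx": -0.179,"ty": -0.289,"tz": 0,"turn": 0},{"tx": -0.179,"ty": -0.289,"tz": 0,"turn": 0},{"tx": -0.179,"ty": -0.289,"tz": 0,"turn": 0},{"tx": -0.179,"ty": -0.289,"tz": 0,"turn": 0},{"tx": -0.179,"ty": -0.289,"tz": 0,"turn": 0},{"tx": 0,"ty": 0,"tz": 0,"turn": 0},{"tx": 0,"ty": 0,"tz": 0.2075,"turn": 0},{"tx": 0,"ty": 0,"tz": 0.2075,"turn": 0},{"tx": 0,"ty": 0,"tz": 0.2075,"turn": 0},{"tx": 0,"ty": 0,"tz": 0.2075,"turn": 0},{"tx": 0,"ty": 0,"tz": 0,"turn": 0},{"tx": 0,"ty": 0,"tz": 0,"turn": 0}])

```text
clock: 15.1
position: [613.7, -166.5, 90.4]
orientation: [[-0.998, -0.065, -0.001], [-0.065, 0.998, 0.0], [0.001, 0.0, -1.0]]
force: [0.3, 0.4, 0.2]
grip_width: 0.5
grasp_force: 0.0
```

```bash
python3 -c "from h import *;stat()"
```

```text
t 15.1 hob [  2.9 -41.9] z 90.4 toolx yaw-hob -0.0007 F [0.3 0.4 0.2] w 0.5
```

apply_moves(deltas=[{"tx": 0,"ty": -0.04,"tz": 0,"turn": 0},{"tx": 0,"ty": -0.03,"tz": 0,"turn": 0},{"tx": 0,"ty": -0.025,"tz": 0,"turn": 0},{"tx": -0.007,"ty": -0.02,"tz": 0,"turn": 0},{"tx": -0.007,"ty": -0.02,"tz": 0,"turn": 0},{"tx": -0.007,"ty": -0.02,"tz": 0,"turn": 0},{"tx": -0.007,"ty": -0.02,"tz": 0,"turn": 0},{"tx": 0,"ty": 0,"tz": 0,"turn": 0},{"tx": 0,"ty": 0,"tz": 0,"turn": 0}])

```text
clock: 16.0
position: [618.8, -185.8, 91.7]
orientation: [[-0.998, -0.066, -0.0], [-0.066, 0.998, 0.002], [0.0, 0.002, -1.0]]
force: [-2.6, 8.1, 5.4]
grip_width: 0.2
grasp_force: 4.0
```

```bash
python3 -c "from h import *;stat()"
```

```text
t 16.0 hob [  6.6 -61.5] z 91.7 toolx yaw-hob -0.0002 F [-2.6  8.1  5.4] w 0.2
```

apply_moves(deltas=[{"tx": 0,"ty": 0.06,"tz": 0,"turn": 0},{"tx": 0,"ty": 0.12,"tz": 0,"turn": 0},{"tx": 0,"ty": 0,"tz": -0.25,"turn": 0},{"tx": 0,"ty": 0,"tz": -0.25,"turn": 0},{"tx": 0,"ty": 0,"tz": -0.25,"turn": 0},{"tx": 0,"ty": 0,"tz": -0.1,"turn": 0},{"tx": 0.2,"ty": 0.32,"tz": 0,"turn": 0},{"tx": 0.2,"ty": 0.32,"tz": 0,"turn": 0},{"tx": 0.2,"ty": 0.32,"tz": 0,"turn": 0},{"tx": 0.2,"ty": 0.32,"tz": 0,"turn": 0},{"tx": 0.2,"ty": 0.32,"tz": 0,"turn": 0},{"tx": 0.2,"ty": 0.32,"tz": 0,"turn": 0},{"tx": 0.2,"ty": 0.32,"tz": 0,"turn": 0},{"tx": 0,"ty": 0,"tz": 0,"turn": 0}])

```text
clock: 17.4
position: [428.4, 94.9, 191.8]
orientation: [[-0.998, -0.07, -0.002], [-0.07, 0.998, 0.0], [0.002, 0.001, -1.0]]
force: [-0.3, -0.7, -0.2]
grip_width: 0.4
grasp_force: 0.0
```

```bash
python3 fit.py
python3 - <<'E'
from h import *
stat();f=grab_frame('top');g=grab_frame('scene')
A=overlay(f,(2,2),-95,(285,135,392,215),3.7);B=overlay(g,(2,2),-95,(270,190,375,270),3.7)
cv2.imwrite('pics/c7.png',np.hstack([A,B])[:600,:800]);print(A.shape,B.shape)
E
```

```text
top ring (array([1.262009  , 0.37406342]), np.float64(-96.64495126882174)) large rim (array([-1.77470862, -0.41005399]), np.float64(-138.33847523248062))
scene ring (array([3.32827955, 4.34532274]), np.float64(-67.63784220753118)) large rim (array([-1.52548715,  5.314183  ]), np.float64(-149.1320797702431))
t 17.5 hob [-161.7  228.7] z 192.4 toolx yaw-hob 0.003 F [-0.9  0.6  1. ] w 0.7
(592, 396, 3) (592, 388, 3)
```

View pics/c7.png

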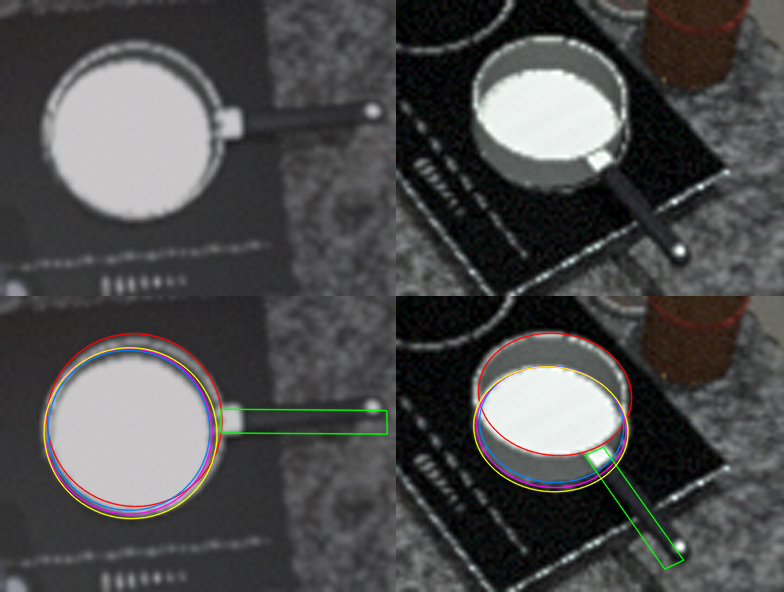

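apply_moves(deltas=[{"tx": -0.05,"ty": -0.29,"tz": 0,"turn": 0},{"tx": -0.05,"ty": -0.29,"tz": 0,"turn": 0},{"tx": -0.05,"ty": -0.28,"tz": 0,"turn": 0},{"tx": 0,"ty": 0,"tz": 0,"turn": 0},{"tx": 0,"ty": 0,"tz": 0.22,"turn": 0},{"tx": 0,"ty": 0,"tz": 0.22,"turn": 0},{"tx": 0,"ty": 0,"tz": 0.22,"turn": 0},{"tx": 0,"ty": 0,"tz": 0.2,"turn": 0},{"tx": 0,"ty": 0,"tz": 0,"turn": 0},{"tx": 0,"ty": 0,"tz": 0,"turn": 0}])

```text
clock: 18.6
position: [456.9, -10.2, 89.4]
orientation: [[-0.998, -0.065, -0.001], [-0.065, 0.998, 0.0], [0.001, 0.0, -1.0]]
force: [0.1, -0.6, 0.1]
grip_width: 0.4
grasp_force: 0.0
```

```bash
python3 -c "from h import *;stat()"
```

```text
t 18.6 hob [-143.3  124.4] z 89.4 toolx yaw-hob -0.0007 F [ 0.1 -0.6  0.1] w 0.4
```

apply_moves(deltas=[{"tx": 0,"ty": 0,"tz": 0.05,"turn": 0},{"tx": 0,"ty": 0,"tz": 0.03,"turn": 0},{"tx": 0,"ty": 0,"tz": 0.02,"turn": 0},{"tx": 0,"ty": 0,"tz": 0.02,"turn": 0},{"tx": 0,"ty": 0,"tz": 0.02,"turn": 0},{"tx": 0,"ty": 0,"tz": 0,"turn": 0},{"tx": 0,"ty": 0,"tz": 0,"turn": 0}])

```text
clock: 19.3
position: [457.5, -10.0, 73.6]
orientation: [[-0.998, -0.066, 0.001], [-0.066, 0.998, -0.0], [-0.001, -0.0, -1.0]]
force: [-3.0, 0.0, 17.4]
grip_width: 0.7
grasp_force: 8.5
```

```bash
python3 -c "from h import *;stat();stat()"
```

```text
t 19.3 hob [-142.7  124.6] z 73.6 toolx yaw-hob 0.0003 F [-3.   0.  17.4] w 0.7
t 19.3 hob [-142.7  124.6] z 73.6 toolx yaw-hob 0.0003 F [-3.   0.  17.4] w 0.7
```

apply_moves(deltas=[{"tx": 0,"ty": 0,"tz": -0.05,"turn": 0},{"tx": 0,"ty": 0,"tz": -0.1,"turn": 0},{"tx": 0,"ty": 0,"tz": -0.25,"turn": 0},{"tx": 0,"ty": 0,"tz": -0.3,"turn": 0},{"tx": 0,"ty": 0,"tz": -0.3,"turn": 0},{"tx": 0.2,"ty": 0.3,"tz": 0,"turn": 0},{"tx": 0,"ty": 0.35,"tz": 0,"turn": 0},{"tx": 0,"ty": 0.2,"tz": 0,"turn": 0},{"tx": 0,"ty": 0,"tz": 0,"turn": 0},{"tx": 0,"ty": 0,"tz": 0,"turn": 0}])

```text
clock: 20.3
position: [425.9, 90.3, 192.8]
orientation: [[-0.998, -0.068, -0.0], [-0.068, 0.998, -0.0], [0.0, -0.0, -1.0]]
force: [0.2, 0.3, 0.3]
grip_width: 0.7
grasp_force: 0.0
```

```bash
python3 fit.py
python3 - <<'E'
from h import *
stat();print(hand_in())
E
```

```text
top ring (array([1.262009  , 0.37406342]), np.float64(-96.64495126882174)) large rim (array([-1.75951775, -0.41140426]), np.float64(-138.36073807785513))
scene ring (array([3.32827955, 4.34532274]), np.float64(-67.63784220753118)) large rim (array([-1.52551046,  5.31419135]), np.float64(-149.23973975589237))
t 20.4 hob [-167.5  226. ] z 192.6 toolx yaw-hob 0.0 F [ 0.3  0.5 -0.7] w 0.6
the job is handed in; nothing more can be done
None
```

The job is handed in, result not reported: the pan measures about 4 mm off the small ring's centre, its handle looks parallel to the hob's front edge and points away from the large ring, and the key was then pressed to its stop (17 N) and released.

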